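Prime the hand pump until its pin pops out

TASK

Of the two hand priming pumps, one has its indicator pin already fully out. Press the plunger cap of the other one down with the shut fingertips, full stroke after full stroke, letting it spring right up each time, until its indicator pin pops fully out; then let the plunger come up and move clear. Only press the cap: do not touch either pin, do not press the other pump, do not grasp or lift anything, and leave the pumps and everything else where they stand.

Things in the scene. Friction and masses are not known exactly. Their poses are not given: they have to be found in the camera images.
- pump_a: The pump to be worked, whose pin is still in: a loose but heavy (2 kg) grey and aluminium hand pump on rubber feet; foot plate 110 x 80 mm, 14 mm thick. Origin on the worktop under the plunger's axis, z up; the foot reaches from 65 mm in front of it (-x) to 45 mm behind, 40 mm to either side. An upright barrel, 52 mm across and 98 mm high, carries the plunger; the pin's turret, 28 mm across and 55 mm high, stands on the foot 45 mm from the plunger's axis along the pump's -x.
- cap_a (a point): Centre of the flat top of the black round cap (44 mm across, flat for 38 mm, 14 mm thick) of pump_a's plunger; moves with it. With the plunger up it is 140 mm above the worktop, pushed fully down 118 mm.
- plunger_a (a joint): Travel of pump_a's spring plunger, m: 0 up, 0.022 fully down against its stop. Takes about 5 N to start and 14 N at the bottom; springs back up by itself when let go. Every full stroke (down, then all the way up again) lifts the pin one notch of 12 mm and the pin stays there; a stroke of less than about 0.016, or one not let fully up, gains nothing. Three or four full strokes are needed; the last one brings the pin fully out, where it stays; further strokes do nothing more.
- pin_a (a joint): Height of pump_a's indicator pin, m: starts between 0 and 0.012 (in, with at most 15 mm of stem showing), rises in notches of about 0.012, reaching 0.046 to 0.049 with the last one (fully out: the black band near the stem's foot has come into view; one notch short it is about 0.036 with the band hidden).
- pin_head_a: The small steel disc (14 mm across, 6 mm thick) on top of pump_a's pin; origin at the centre of its underside, 57 mm above the worktop plus joint pin_a.
- pump_b: The other pump, of the same make and shape, whose pin is already fully out: not to be worked. Axes and sizes as pump_a.
- cap_b (a point): Centre of the top of pump_b's plunger cap, 140 mm above the worktop.
- plunger_b (a joint): Travel of pump_b's spring plunger, m: 0 up, 0.022 down.
- pin_head_b: Disc on top of pump_b's pin, fully out; origin at the centre of its underside, about 105 mm above the worktop.
- cup: Bystander: white lidded sample cup, 58 mm across, 62 high; origin at the centre of its underside.
- beaker: Bystander: small clear plastic beaker, 55 mm across, 73 high; origin at the centre of its underside.
- label_roll: Bystander: roll of blank labels lying flat, 63 x 80 mm, 30 high; origin at the centre of its underside.
- dropper: Bystander: brown dropper bottle with a dark top, 30 mm across, 89 high; origin at the centre of its underside.
- stain: Bystander: purple dropper bottle with a dark top, 36 mm across, 105 high; origin at the centre of its underside.
- carton: Bystander: upright white and blue carton on the right (another like it stands farther back against the wall, part of the room), 47 x 89 mm, 138 high; origin at the centre of its underside.

How it is judged (in metres and radians):
On the way, in this order (a step that is already met when the one before it is completed fails the run):
1. the plunger of the slack pump is pressed down for a first full stroke (value of joint plunger_a above 0.012 m and value of joint pin_a below 0.03 m).
2. the plunger is let up again for the next stroke (value of joint plunger_a below 0.005 m and value of joint pin_a below 0.03 m).
3. the indicator pin has popped fully out (value of joint pin_a above 0.044 m), for 0.1 s.
At the end, for the whole second after the job is handed in: the worked pump's pin is fully out (above 44 mm of its 48), both plungers are up (within 4 mm, 3 mm for the other pump), both pumps stand upright and still within 30 mm (other pump: 20 mm) of where they began (value of joint pin_a above 0.044 m and value of joint plunger_a below 0.004 m and value of joint plunger_b below 0.003 m and angle between each of pump_a, pump_b's own z axis and vertical below 0.06 rad and distance of pump_a from where it was at the start of the episode below 0.03 m and distance of pump_b from where it was at the start of the episode below 0.02 m and linear speed of pump_a below 0.01 m/s); the robot touches nothing.
It fails at once if the robot touches an indicator pin (contact force between any of the fingers, the arm and pin_head_a above 0.5 N or contact force between any of the fingers, the arm and pin_head_b above 0.5 N).
It fails at once if the plunger of the pump that is already primed is pressed (value of joint plunger_b above 0.005 m).
It fails at once if a pump is lifted, tipped or shoved away (height (world z) of any of pump_a, pump_b above 0.012 m or angle between any of pump_a, pump_b's own z axis and vertical above 0.2 rad or distance of any of pump_a, pump_b from where it was at the start of the episode above 0.04 m).
It fails at once if a bystander is moved or lifted (distance of any of cup, beaker, label_roll, dropper, stain, carton from where it was at the start of the episode above 0.025 m).
It also fails if it takes over 38 s, if anything falls off the work surface, if the arm or the gripper's body presses on something with over 40 N, if the wrist force passes 120 N, or if a joint passes its speed limit or range.

ROBOT

A 7-joint arm with a two-finger parallel gripper is mounted at the origin on a cart in front of the work surface, level with it; the furniture and walls round the work are solid. World frame = base frame: x ahead of the robot, y to its left, z up, the work surface at z = 0. Lengths are in mm, angles in rad, forces in N, time in s.
With the tool pointing down it reaches from about 400 to 850 mm from the base axis. Payload 4.5 kg.
Tool frame: the origin (TCP) lies at the very end of the fingers, on their centre line; the grasp point (between the pads) lies 19 mm behind it (manip.tcp_to_grasp is the distance from the TCP to the grasp point, in mm); z points along the fingers, y is the line along which they close (so a half turn about z gives the same grasp; the last joint's range is limited). The gripper opens to 85 mm and grips with 20 to 120 N. Pads are 22 mm wide; open, the fingers measure 114 mm over their backs; the gripper's body (76 mm by 85 mm) begins 54 mm behind the grasp point. The pads swing forward as they close: fully open they stand 13 mm farther back than shut.
Start: joints at [-1.158, 0.689, -0.195, 1.565, 0.157, 0.902, -0.215], TCP at [231.111, 580.725, 231.317] pointing down, gripper open.
Joint ranges: [-3.01, 3.01], [-0.46, 2.08], [-1.47, 1.51], [0.13, 2.56], [-1, 4.14], [0.04, 2.09], [-2.66, 2.66]. Speed limits (rad/s): [2.57, 2.57, 3.14, 3.14, 3.14, 3.14, 3.14].

INTERFACE

Orientations are given as [roll, pitch, yaw] about the fixed x, y, z axes, in that order (R = Rz(yaw) Ry(pitch) Rx(roll)).
In Python, from bench import telemetry, optics, job, manip gives the robot as it stands.
- The arm moves only by the tool carry_out, never from a script. Its argument "rows" is a list of rows, each a list of 7 numbers: the turn, a rotation vector about the world's x, y, z scaled (see below), then the shift along the world's x, y, z scaled (see below), then the opening, from 0 (shut) to 1 (fully open). A call has 1 to 8 rows; each row is the pose to reach, as a shift and turn from the pose commanded when the call began; what a row does not reach only later rows make up. The controller multiplies each number of a shift by 15 cm and each number of a turn by pi/2 rad. A row lasts 1/8 s, in which the tool goes at most 62.5 mm and 10.7 degrees, less where a joint would pass 70% of its speed; a pose out of reach is approached as far as the arm can. A call with a number of a shift or a turn outside -1 to 1 is refused whole. A call with a gripper value outside its range is refused whole. The fingers move at their own pace and stop on an object; "force" is the grip in N (left out, the last holds). Time passes only in rows, so rows that repeat a pose let the fingers close. It gives the time, the measured TCP pose, the force, the opening and the grip force at its end, in the units of the state.
- telemetry.get_state(): the state, without advancing time (a new reading comes with each control period).
- optics.grab_frame(name): name is "scene" or "side" or "wrist"; returns a dict with "img" (420x560x3 uint8, blue, green, red), "z_map" (420x560 float32, mm along the optical axis (not along the pixel's ray), 0 where there is no reading), "vfov" (degrees; the focal length in pixels is half the picture's height over the tangent of half this angle, whatever the lens; pixels are square), "cx", "cy" (the principal point, pixels), "R" (3x3) and "t" (3): a world point X has camera coordinates R X + t. Camera axes: x right, y down, z forward; pixel columns grow to the right and rows downward; lengths in mm; the calibration is good to about 2 mm. A picture is of the moment at which its call begins.
- job.job_done(): hands the job in; it is judged then, once.
The state is a dict: "time": time; "joints": joint angles; "dq": joint speeds; "effort": joint torques, N m; "tool_pos": TCP position; "tcp_rot": TCP orientation; "contact_force": force on the tool from outside, world axes, zero at the start; "moment": the same for the moment, N m; "width": finger opening in mm; "gripper_force": force on a finger pad.
Only numpy, scipy, OpenCV 4.12 (cv2) and the standard library are available. Lean on these libraries where they do the work, as an engineer would, in place of code of your own. Each camera call takes 0.05 s, during which the arm holds its last target. There are 200 camera calls.

## Working session

There is one attempt and no reset: what is moved stays moved. The work goes in short steps, Python scripts to look and compute and a tool call to move; the robot and the scene stay as the last step left them, time stands still between calls to the robot, and variables do not carry over. Pictures are saved under pics/ and viewed, at most 10 in all, crops included, and the job is handed in when it is done.

Besides the shell and the picture viewer there is one more tool, called after "Emit:" as name([rows], argument=value, ...), one row to a line, values as JSON. carry_out: Moves the arm, as the interface text tells. Its arguments: {"type":"object","properties":{"rows":{"type":"array"},"force":{"type":"number"}},"required":["rows"]}

```bash
mkdir -p pics
python3 - <<'E'
from bench import telemetry, optics
import cv2, numpy as np
for n in ["scene","side"]:
    f=optics.grab_frame(n); cv2.imwrite(f"pics/{n}1.png",f["img"]); np.save(f"{n}1.npy",f,allow_pickle=True)
    print(n,f["vfov"],f["cx"],f["cy"],(-f["R"].T@f["t"]).round(),(f["z_map"]>0).mean())
print(telemetry.get_state())
E
```

```text
scene 56.886381236154676 276.26847203483294 212.41057070320423 [ -22. -581.  697.] 0.9956930272108844
side 50.10315323517421 273.46944529562995 203.97328058249497 [ 188. -935.  709.] 0.9958886054421768
{'time': 0.1, 'joints': array([-1.15823595,  0.68992133, -0.1945157 ,  1.56624154,  0.15735297,
        0.90251788, -0.21511485]), 'dq': array([-0.00058146, -0.00154459,  0.00026296, -0.00101512,  0.00018877,
       -0.00138559, -0.00086335]), 'effort': array([-3.24775130e-03, -5.40605414e+01, -1.27143994e+00, -1.58986348e+01,
        9.38376674e-03,  4.35648370e-03, -1.96756275e-06]), 'tool_pos': array([230.9457228 , 580.13281289, 230.55051068]), 'tcp_rot': array([-3.13990903e+00,  1.67713226e-04,  2.76292355e+00]), 'contact_force': array([ 0.37207685, -0.17652693, -0.17523857]), 'moment': array([-0.01849287,  0.03345846,  0.04123039]), 'gripper_force': 0.0, 'width': 85.46034546902283}
```

View pics/scene1.png

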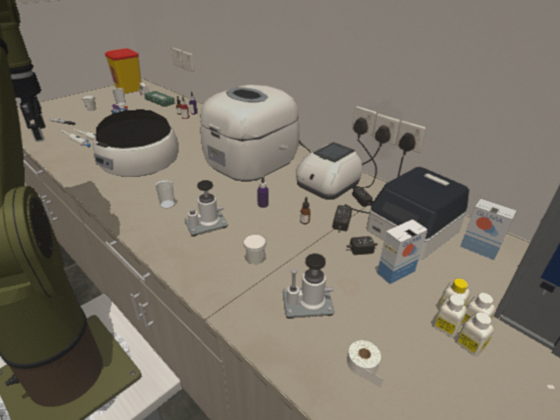

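View pics/side1.png

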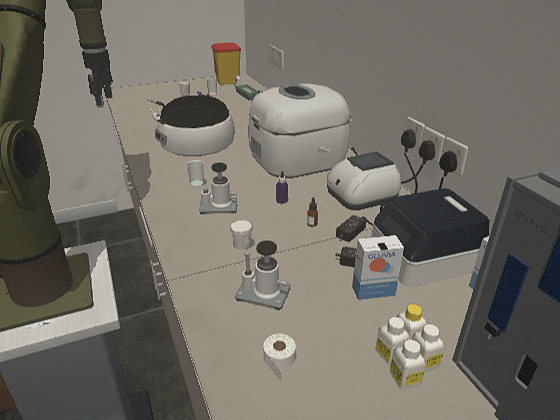

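The near pump (scene cap at 315,263) has its pin standing tall (293,275), so it is pump_b. The far pump (cap at 205,186 in scene, 219,168 in side) has a short pin at (193,213), so it is pump_a. I'll measure both.

```bash
cat > h.py <<'E'
import numpy as np, cv2
def ray(f,u,v):
    fl=210/np.tan(np.radians(f["vfov"]/2)); d=f["R"].T@np.array([(u-f["cx"])/fl,(v-f["cy"])/fl,1]); return -f["R"].T@f["t"],d
def cloud(f,x0,y0,x1,y1):
    P=[];C=[]
    for v in range(y0,y1):
        for u in range(x0,x1):
            z=f["z_map"][v,u]
            if z>0:
                o,d=ray(f,u,v); P.append(o+d*z); C.append(f["img"][v,u])
    return np.array(P),np.array(C)
def tri(*rs):
    A=0;b=0
    for o,d in rs:
        d=d/np.linalg.norm(d); M=np.eye(3)-np.outer(d,d); A=A+M;b=b+M@o
    return np.linalg.solve(A,b)
E
python3 - <<'E'
from h import *
F={n:np.load(n+"1.npy",allow_pickle=True).item() for n in("scene","side")}
B={"a":{"scene":(180,175,230,238),"side":(195,158,242,220)},"b":{"scene":(278,250,340,322),"side":(230,235,295,312)}}
for p in"ab":
    R=[]
    for n in F:
        P,C=cloud(F[n],*B[p][n]); x0,y0,x1,y1=B[p][n]
        t=P[(P[:,2]>133)&(P[:,2]<150)]; pl=P[(P[:,2]>8)&(P[:,2]<19)]
        print(p,n,"captop mid",((t.min(0)+t.max(0))/2).round(),np.ptp(t,0).round(),"z med",np.median(t[:,2]).round(1),"plate rect",cv2.minAreaRect(pl[:,:2].astype(np.float32)))
        # pixel centre of the top face
        zm=F[n]["z_map"]; px=[]
        for v in range(y0,y1):
            for u in range(x0,x1):
                o,d=ray(F[n],u,v); X=o+d*zm[v,u]
                if 134<X[2]<150: px.append((u,v))
        c=cv2.minEnclosingCircle(np.array(px,np.float32))[0]; 
        c=cv2.minAreaRect(np.array(px,np.float32))[0]; R.append(ray(F[n],*c))
    print(p,"tri",tri(*R).round(1))
im=[]
for n in F:
    for p in"ab":
        x0,y0,x1,y1=B[p][n]; im.append(cv2.resize(F[n]["img"][y0:y1,x0:x1],(380,290) if 0 else (300,300),interpolation=cv2.INTER_CUBIC))
cv2.imwrite("pics/crop1.png",np.vstack([np.hstack(im[:2]),np.hstack(im[2:])]))
E
```

```text
a scene captop mid [490. 195. 138.] [42. 40. 10.] z med 139.4 plate rect ((553.0995483398438, 282.3401184082031), (324.9835510253906, 123.61937713623047), 49.17825698852539)
a side captop mid [490. 196. 139.] [41. 43. 12.] z med 141.3 plate rect ((489.9154052734375, 256.41192626953125), (204.49192810058594, 117.9115219116211), 79.70653533935547)
a tri [489.7 196.4 138.1]
b scene captop mid [ 471. -215.  138.] [42. 43.  9.] z med 139.4 plate rect ((464.27459716796875, -208.86032104492188), (81.6610107421875, 110.05015563964844), 49.302406311035156)
b side captop mid [ 471. -215.  139.] [43. 41. 11.] z med 141.2 plate rect ((484.1814270019531, -143.99839782714844), (245.4477996826172, 127.43050384521484), 72.2309799194336)
b tri [ 470.2 -216.7  139.2]
```

View pics/crop1.png

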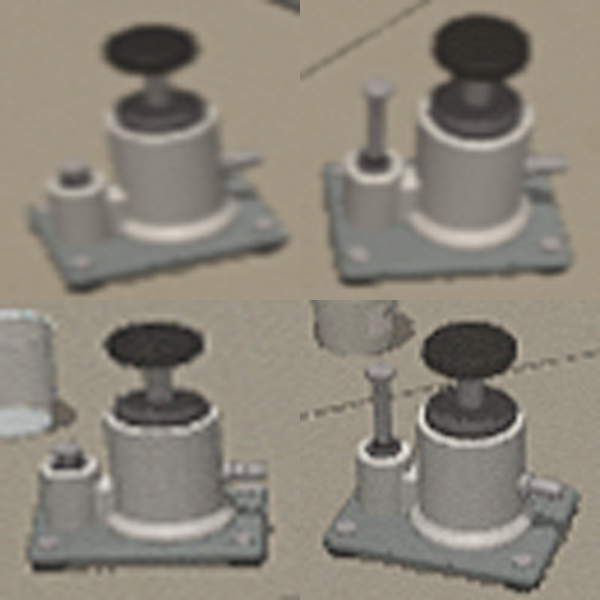

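The crops confirm it: pump_a's pin (left column) is in, and pump_b's (right column) is out with the black band showing. Both views put cap A at about (490,196,140), which matches the text. Next I check that the path is clear.

Run:
```python
from h import *
a=np.array([231,580.]);b=np.array([490,196.])
for n in("scene","side"):
    f=np.load(n+"1.npy",allow_pickle=True).item(); P,_=cloud(f,100,60,560,420)
    s=np.clip((P[:,:2]-a)@(b-a)/((b-a)@(b-a)),0,1); d=np.linalg.norm(P[:,:2]-a-s[:,None]*(b-a),axis=1)
    for k in np.arange(0,1,.125):
        m=(s>=k)&(s<=k+.125)&(d<110); print(n,k,P[m,2].max().round() if m.any() else None)
```

```text
scene 0.0 1.0
scene 0.125 3.0
scene 0.25 3.0
scene 0.375 5.0
scene 0.5 74.0
scene 0.625 74.0
scene 0.75 18.0
scene 0.875 143.0
side 0.0 385.0
side 0.125 7.0
side 0.25 8.0
side 0.375 7.0
side 0.5 77.0
side 0.625 77.0
side 0.75 16.0
side 0.875 145.0
```

Emit:
carry_out([
  [0,0,0,0,0,0,0],
  [0,0,0,0,0,0,0],
])

```text
time: 0.35
tool_pos: [231.1, 580.6, 231.1]
tcp_rot: [-3.141, 0.0, 2.763]
contact_force: [0.8, -0.8, -0.7]
width: 51.6
gripper_force: 0.0
```

Emit:
carry_out([
  [0,0,0,0.22,-0.33,0,0],
  [0,0,0,0.45,-0.66,0,0],
  [0,0,0,0.67,-1,0,0],
  [0,0,0,0.67,-1,0,0],
  [0,0,0,0.67,-1,0,0],
])

```text
time: 0.98
tool_pos: [331.5, 431.3, 231.6]
tcp_rot: [3.141, -0.001, 2.763]
contact_force: [-1.0, 0.5, 0.7]
width: 0.1
gripper_force: 0.0
```

Emit:
carry_out([
  [0,0,0,0.22,-0.33,0,0],
  [0,0,0,0.45,-0.66,0,0],
  [0,0,0,0.67,-1,0,0],
  [0,0,0,0.67,-1,0,0],
  [0,0,0,0.67,-1,0,0],
])

```text
time: 1.6
tool_pos: [431.4, 282.8, 231.4]
tcp_rot: [3.14, -0.001, 2.765]
contact_force: [-1.1, 1.1, 0.2]
width: 0.2
gripper_force: 0.0
```

Emit:
carry_out([
  [0,0,0,0.2,-0.29,-0.1,0],
  [0,0,0,0.39,-0.575,-0.25,0],
  [0,0,0,0.39,-0.575,-0.4,0],
  [0,0,0,0.39,-0.575,-0.4,0],
  [0,0,0,0.39,-0.575,-0.4,0],
])

```text
time: 2.22
tool_pos: [490.1, 197.4, 172.0]
tcp_rot: [3.14, -0.0, 2.767]
contact_force: [0.3, -0.2, 0.6]
width: 0.2
gripper_force: 0.0
```

Run:
```python
from bench import telemetry, optics
import cv2, numpy as np
F={n:optics.grab_frame(n)["img"] for n in["scene","side"]}
im=[cv2.resize(F["scene"][130:240,150:260],(400,400)),cv2.resize(F["side"][110:220,165:275],(400,400))]
cv2.imwrite("pics/c2.png",np.hstack(im)); s=telemetry.get_state(); print(s["tool_pos"],s["contact_force"])
```

```text
[490.54763785 196.58298396 172.3265012 ] [ 0.48734032 -0.37571716 -0.28820916]
```

View pics/c2.png

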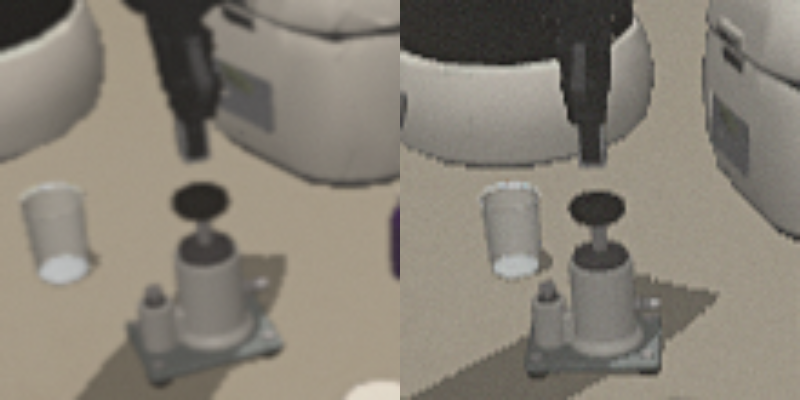

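The shut fingertips stand centred over pump_a's cap in both views (195,160 above cap 200,203; 592,163 above cap 597,208). I'll do the first press now.

Emit:
carry_out([
  [0,0,0,0,0,-0.16,0],
  [0,0,0,0,0,-0.22,0],
  [0,0,0,0,0,-0.28,0],
  [0,0,0,0,0,-0.33,0],
  [0,0,0,0,0,-0.36,0],
  [0,0,0,0,0,-0.36,0],
  [0,0,0,0,0,-0.36,0],
])

```text
time: 3.2
tool_pos: [490.2, 195.2, 119.0]
tcp_rot: [3.141, 0.0, 2.764]
contact_force: [-3.5, -0.5, 11.9]
width: 0.3
gripper_force: 5.9
```

Emit:
carry_out([
  [0,0,0,0,0,-0.01,0],
  [0,0,0,0,0,-0.01,0],
  [0,0,0,0,0,0.08,0],
  [0,0,0,0,0,0.16,0],
  [0,0,0,0,0,0.2,0],
  [0,0,0,0,0,0.2,0],
  [0,0,0,0,0,0.2,0],
])

```text
time: 4.08
tool_pos: [490.5, 194.3, 146.9]
tcp_rot: [-3.141, -0.0, 2.763]
contact_force: [-0.4, 0.1, -0.2]
width: 0.0
gripper_force: 0.0
```

```bash
cat > look.py <<'E'
import sys
from bench import telemetry, optics
from h import *
f=optics.grab_frame("scene"); g=optics.grab_frame("side")
im=[cv2.resize(f["img"][160:240,170:250],(400,400)),cv2.resize(g["img"][145:220,185:260],(400,400))]
cv2.imwrite(sys.argv[1],np.hstack(im)); s=telemetry.get_state(); print(s["time"],s["tool_pos"],s["contact_force"])
for q,b in((f,(182,190,202,222)),(g,(195,165,215,210))):
    P,_=cloud(q,*b); m=np.hypot(P[:,0]-490,P[:,1]-196); t=P[(m>30)&(m<60)]; print("pin head top z",np.sort(t[:,2])[-4:].round())
E
python3 look.py pics/s1.png
```

```text
4.175 [490.36721748 194.33780563 146.80744541] [-0.27102719 -0.58339505  1.0175614 ]
pin head top z [74. 75. 76. 77.]
pin head top z [78. 79. 79. 80.]
```

View pics/s1.png

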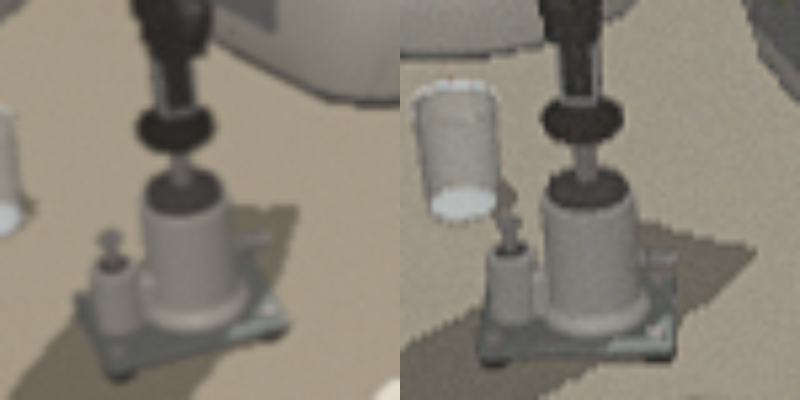

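The head is up at (108,237) on the left, about 78 mm high, so one notch was gained and the pump hasn't shifted. Second stroke.

Emit:
carry_out([
  [0,0,0,0,0.01,-0.06,0],
  [0,0,0,0,0.01,-0.12,0],
  [0,0,0,0,0.01,-0.18,0],
  [0,0,0,0,0.01,-0.21,0],
  [0,0,0,0,0.01,-0.21,0],
  [0,0,0,0,0.01,-0.21,0],
  [0,0,0,0,0.01,-0.21,0],
])

```text
time: 5.05
tool_pos: [491.2, 195.8, 117.9]
tcp_rot: [3.141, 0.002, 2.762]
contact_force: [-3.4, -3.1, 27.8]
width: 0.1
gripper_force: 13.5
```

Emit:
carry_out([
  [0,0,0,0,0,0.08,0],
  [0,0,0,0,0,0.16,0],
  [0,0,0,0,0,0.22,0],
  [0,0,0,0,0,0.22,0],
  [0,0,0,0,0,0.22,0],
])

```text
time: 5.68
tool_pos: [490.2, 195.9, 148.1]
tcp_rot: [-3.141, -0.001, 2.763]
contact_force: [0.2, 0.1, -0.3]
width: 0.1
gripper_force: 0.0
```

Emit:
carry_out([
  [0,0,0,0,0,-0.06,0],
  [0,0,0,0,0,-0.12,0],
  [0,0,0,0,0,-0.18,0],
  [0,0,0,0,0,-0.22,0],
  [0,0,0,0,0,-0.22,0],
  [0,0,0,0,0,-0.22,0],
  [0,0,0,0,0,-0.22,0],
])

```text
time: 6.55
tool_pos: [490.9, 196.2, 117.9]
tcp_rot: [3.141, 0.002, 2.763]
contact_force: [-5.3, -1.3, 28.8]
width: -0.2
gripper_force: 14.2
```

Emit:
carry_out([
  [0,0,0,0,0,0.08,0],
  [0,0,0,0,0,0.16,0],
  [0,0,0,0,0,0.22,0],
  [0,0,0,0,0,0.22,0],
  [0,0,0,0,0,0.22,0],
])

```text
time: 7.18
tool_pos: [490.2, 195.7, 148.1]
tcp_rot: [-3.141, -0.001, 2.763]
contact_force: [-0.5, 0.2, -0.2]
width: 0.1
gripper_force: 0.0
```

```bash
python3 look.py pics/s3.png
```

```text
7.275 [490.19781214 195.74821244 148.14047784] [-0.36865646  0.74926748  0.13791617]
pin head top z [ 99.  99. 101. 102.]
pin head top z [101. 101. 102. 104.]
```

View pics/s3.png

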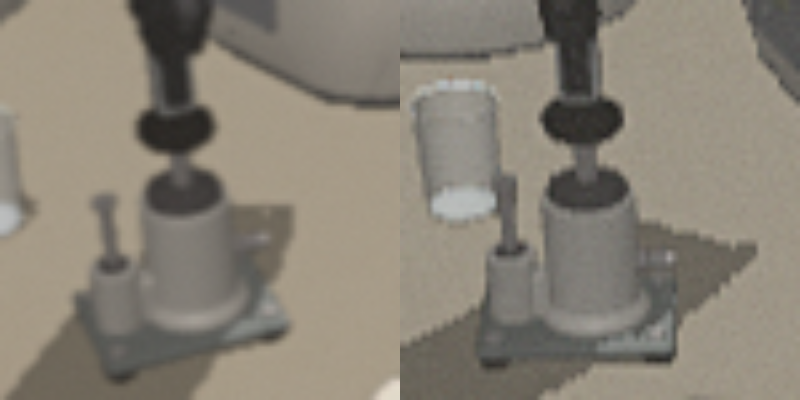

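The head is now at about 101 mm (pin about 0.037) and the black band is still hidden, so it is one notch short. I'll do the fourth stroke and then lift clear.

Emit:
carry_out([
  [0,0,0,0,0,-0.06,0],
  [0,0,0,0,0,-0.12,0],
  [0,0,0,0,0,-0.18,0],
  [0,0,0,0,0,-0.22,0],
  [0,0,0,0,0,-0.22,0],
  [0,0,0,0,0,-0.22,0],
  [0,0,0,0,0,-0.22,0],
])

```text
time: 8.15
tool_pos: [491.1, 196.2, 117.9]
tcp_rot: [3.14, 0.002, 2.763]
contact_force: [-4.7, -2.0, 26.4]
width: 0.0
gripper_force: 13.4
```

Emit:
carry_out([
  [0,0,0,0,0,0.08,0],
  [0,0,0,0,0,0.16,0],
  [0,0,0,0,0,0.3,0],
  [0,0,0,0,0,0.5,0],
  [0,0,0,0,0,0.6,0],
  [0,0,0,0,0,0.6,0],
  [0,0,0,0,0,0.6,0],
])

```text
time: 9.02
tool_pos: [490.0, 195.6, 204.7]
tcp_rot: [-3.14, -0.001, 2.763]
contact_force: [-0.2, 0.4, -0.3]
width: 0.2
gripper_force: 0.0
```

```bash
python3 look.py pics/s4.png
```

```text
9.125 [489.98086493 195.64302959 204.69409678] [ 0.34576337 -0.12196013 -0.31339771]
pin head top z [111. 112. 112. 112.]
pin head top z [114. 114. 115. 115.]
```

View pics/s4.png

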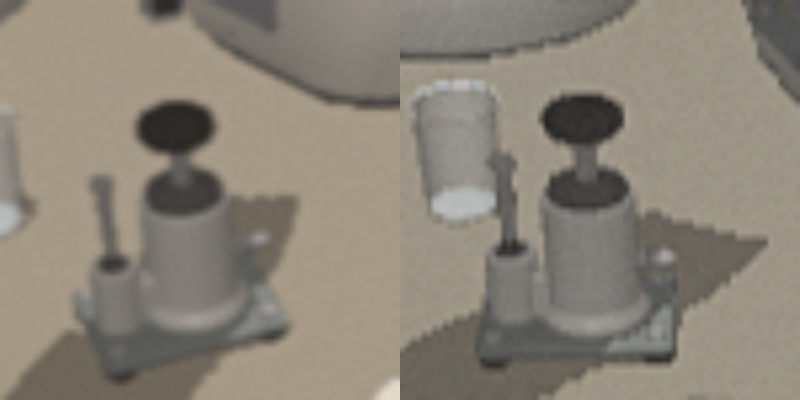

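The head is at about 113 mm (pin about 0.048–0.05), the dark band shows at the stem's foot (110,258; 510,246), the plunger is up and the arm is clear.

```bash
python3 -c "
from bench import job; print(job.job_done())"
```

```text
the job is handed in; nothing more can be done
None
```

I worked pump_a with four full strokes: its pin now looks fully out (head top about 113 mm, black band showing), its plunger is up, the arm is clear, and the job is handed in (no verdict returned).

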